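# Clear the recipe binder and turn its stiff leaf

## Robot

A 6-joint arm with a two-finger parallel gripper is mounted at the origin on a cart in front of the work surface, level with it; the furniture and walls round the work are solid. World frame = base frame: x ahead of the robot, y to its left, z up, the work surface at z = 0. Lengths are in m, angles in degrees, forces in N, time in s.
With the tool pointing down it reaches from about 0.375 to 0.9 m from the base axis. Payload 3.1 kg.
Tool frame: the origin (TCP) lies on the centre line of the jaws, within the pads' length; the fingertips stand 25 mm ahead of it and the grasp point (between the pads) lies 6 mm ahead of it; z points along the fingers, y is the line along which they close (so a half turn about z gives the same grasp; the last joint's range is limited). The gripper opens to 87 mm and grips with 3 to 60 N. Pads are 19 mm wide; open, the fingers measure 117 mm over their backs; the gripper's body (75 mm by 190 mm) begins 51 mm behind the grasp point.
Start: joints at [-78.982, 30.224, 82.088, -0, 67.689, -10.227], TCP at [0.226, -0.582, 0.248] pointing down, gripper open.
Joint ranges: [-176.69, 176.69], [-43.24, 126.21], [12.49, 139.97], [-82, 262], [0, 151.66], [-163.58, 163.58]. Speed limits (degrees/s): [159.86, 159.86, 180, 180, 180, 180].

## Interface

Orientations are given as a 3x3 rotation matrix whose columns are the frame's x, y, z axes.
In Python, from rig import * gives the robot as it stands.
- The arm moves only by the tool step_arm, never from a script. Its argument "steps" is a list of rows, each a list of 7 numbers: the shift along the tool's x, y, z normalised to -1 to 1, where 1 is 0.3 m, then the turn, a rotation vector about the tool's x, y, z normalised to -1 to 1, where 1 is 45 degrees, then the gripper's target within -1 to 1 (shut at 1, half-way at 0, fully open at -1). A call has 1 to 8 rows; each row is the pose to reach, as a shift and turn from the pose commanded when the call began, along the tool's axes at that moment; what a row does not reach only later rows make up. A row lasts 1/12 s, in which the tool goes at most 41.7 mm and 7.16 degrees, less where a joint would pass 70% of its speed; a pose out of reach is approached as far as the arm can. A call with a number of a shift or a turn outside -1 to 1 is refused whole. A call with a gripper value outside its range is refused whole. The fingers move at their own pace and stop on an object; the grip force is fixed at half the most. Time passes only in rows, so rows that repeat a pose let the fingers close. It gives the time, the measured TCP pose, the force, the opening and the grip force at its end, in the units of the state.
- read_state(): the state, without advancing time (a new reading comes with each control period).
- capture(name): name is "scene" or "top" or "wrist"; returns a dict with "image" (384x512x3 uint8, red, green, blue), "vertical_fov" (degrees; the focal length in pixels is half the picture's height over the tangent of half this angle, whatever the lens; pixels are square), "cx", "cy" (the principal point, pixels), "world_from_camera" (4x4, takes a point from camera to world coordinates); the wrist camera has in their place "T_tool_cam" (4x4, takes a point from camera to tool coordinates, whose origin is the TCP and whose axes are the flange's). Camera axes: x right, y down, z forward; pixel columns grow to the right and rows downward; lengths in m; the calibration is good to about 2 mm. A picture is of the moment at which its call begins: read the wrist's pose just before it. There is no depth.
- hand_in(): hands the job in; it is judged then, once.
The state is a dict: "time_s": time; "joint_positions": joint angles; "qvel": joint speeds; "tau": joint torques, N m; "position": TCP position; "tcp_rot": TCP orientation; "force": force on the tool from outside, world axes, zero at the start; "moment": the same for the moment, N m; "opening": opening from 0.0 (shut) to 1.0 (fully open); "grasp_force": force on a finger pad.
Only numpy, scipy, OpenCV 4.12 (cv2) and the standard library are available. Lean on these libraries where they do the work, as an engineer would, in place of code of your own. Each camera call takes 0.05 s, during which the arm holds its last target. There are 200 camera calls.

## Task

Push the tin off the left-hand page of the open recipe binder so that it stands upright on the bare worktop, then turn the half-raised orange leaf over the binder's rings and press it down until it lies flat on the left-hand page. Use only the fingertips or the outside of the fingers, gently: grip and lift nothing, leave the binder where it lies, and leave the mug, honey jar, pepper mill and salt shaker alone.

Things in the scene. Friction and masses are not known exactly. Their poses are not given: they have to be found in the camera images.
- binder: Open ring binder, blue covers, white pages, loose, 1.3 kg; 176 mm along x, 268 along y. Origin: centre of its underside, below the rings. x runs along the spine (roughly away from the robot), +y to the left-hand page, z up. It is 8 mm thick out to 128 mm either side of the spine, 4 mm at the rims. The rings, on a line along x 12 mm above the underside, reach 23 mm up and 11 mm to each side.
- leaf (a joint): Turn of the orange leaf about the ring line, rad: 0 = flat on the right-hand page, 1.57 = upright, 3.14 = flat on the left-hand page, where it stops (its upper face then 14 mm above the worktop). It starts at 0.75 to 1.05. The hinge is stiff: the leaf stays where it is left, does not fall, and takes 1 to 2 N at its free edge to turn. Pressed against the stop, it and the paper yield about 2 mm per 5 N.
- leaf_edge (a point): Middle of the free edge of the orange leaf, 122 mm from the ring line. The leaf is a rigid plate 150 mm wide (along the binder's x, centred on the binder's origin), 4 mm thick, with a recipe picture on both faces.
- tin: Green squat round food tin, 75 mm in diameter, 58 mm high, 0.18 to 0.36 kg, standing on the left-hand page. Origin: centre of its underside; z up along its axis. It slides when pushed low on its side.
- mug: White dotted mug, 82 mm in diameter and 91 mm high, behind the binder; leave it alone. Origin: centre of its underside.
- honey_jar: Honey jar with a red lid, 65 mm in diameter, 100 mm high, behind the binder; leave it alone. Origin: centre of its underside.
- pepper_mill: Brown pepper mill, 58 mm in diameter, 170 mm high, behind the binder; leave it alone. Origin: centre of its underside.
- salt_shaker: Salt shaker with a grey cap, 44 mm in diameter, 90 mm high, behind the binder on the right; leave it alone. Origin: centre of its underside.

How it is judged (in metres and radians):
On the way, in this order (a step that is already met when the one before it is completed fails the run):
1. the tin stands upright on the worktop, off the binder, with the leaf not yet past upright (height (world z) of tin below 0.003 m and angle between tin's own z axis and vertical below 0.04 rad and value of joint leaf below 1.57 rad), for 0.2 s.
2. the leaf is turned over and lies flat on the left-hand page (value of joint leaf above 3.04 rad), for 0.2 s.
At the end, for the whole second after the job is handed in: The leaf lies flat on the left-hand page (turned past 3.04 rad, that is its free edge within 12 mm of fully down), the tin stands upright and at rest on the bare worktop, and the binder lies flat, at most 40 mm from where it was (value of joint leaf above 3.04 rad and height (world z) of tin between -0.004 and 0.003 m and angle between tin's own z axis and vertical below 0.04 rad and linear speed of tin below 0.02 m/s and height (world z) of binder below 0.005 m and angle between binder's own z axis and vertical below 0.03 rad and distance of binder from where it was at the start of the episode below 0.04 m); the robot touches nothing.
It fails at once if the tin is lifted more than about 2 cm (height (world z) of tin above 0.028 m).
It fails at once if the tin is tipped over (angle between tin's own z axis and vertical above 0.5 rad).
It fails at once if the tin, leaf or binder is gripped or roughly handled: the fingers press on the tin with over 35 N, or on the leaf or binder with over 35 N before the leaf is nearly down (or over 90 N from then on) (contact force between the fingers and tin above 35 N or (contact force between the fingers and binder above 35 N and value of joint leaf below 2.9 rad) or contact force between the fingers and binder above 90 N).
It fails at once if the binder is lifted, or shoved more than 40 mm (height (world z) of binder above 0.02 m or distance of binder from where it was at the start of the episode above 0.04 m).
It fails at once if a bystander is disturbed (moved over 20 mm) (distance of any of mug, honey_jar, pepper_mill, salt_shaker from where it was at the start of the episode above 0.02 m).
It also fails if it takes over 58 s, if anything falls off the work surface, if the arm or the gripper's body presses on something with over 40 N, if the wrist force passes 120 N, or if a joint passes its speed limit or range.

## Working session

There is one attempt and no reset: what is moved stays moved. The work goes in short steps, Python scripts to look and compute and a tool call to move; the robot and the scene stay as the last step left them, time stands still between calls to the robot, and variables do not carry over. Pictures are saved under pics/ and viewed, at most 10 in all, crops included, and the job is handed in when it is done.

Besides the shell and the picture viewer there is one more tool, called as name(argument=value, ...), one argument or row to a line, values as JSON. step_arm: Moves the arm, as the interface text tells. Scaled input: -1 to 1 covers 0.3 m each way for a shift and 45 degrees each way for a turn. Its arguments: {"type":"object","properties":{"steps":{"type":"array"}},"required":["steps"]}

```bash
mkdir -p pics; cat > h.py <<'E'
from rig import *
import numpy as np, cv2, json
def cam(c,st=None):
    f=192/np.tan(np.radians(c["vertical_fov"])/2)
    if "world_from_camera" in c: T=np.array(c["world_from_camera"])
    else:
        W=np.eye(4);W[:3,:3]=st["tcp_rot"];W[:3,3]=st["position"];T=W@np.array(c["T_tool_cam"])
    return f,c["cx"],c["cy"],T
def ray(C,u,v):
    f,cx,cy,T=C;d=T[:3,:3]@np.array([(u-cx)/f,(v-cy)/f,1]);return T[:3,3],d/np.linalg.norm(d)
def atz(C,u,v,z):
    o,d=ray(C,u,v);return o+d*(z-o[2])/d[2]
def proj(C,p):
    f,cx,cy,T=C;q=T[:3,:3].T@(np.array(p)-T[:3,3]);return np.array([cx+f*q[0]/q[2],cy+f*q[1]/q[2]])
def tri(C1,a,C2,b):
    o1,d1=ray(C1,*a);o2,d2=ray(C2,*b)
    s=np.linalg.lstsq(np.c_[d1,-d2],o2-o1,rcond=None)[0];p,q=o1+d1*s[0],o2+d2*s[1]
    return (p+q)/2,np.linalg.norm(p-q)
def steps(st,p,R=None):
    "tool-frame normalised shift to world point p"
    return np.round(np.array(st["tcp_rot"]).T@(np.array(p)-st["position"])/0.3,3)
E
python3 - <<'E'
from h import *
np.set_printoptions(precision=3,suppress=True)
for n in("scene","top"):
    c=capture(n);C=cam(c);print(n,C)
    cv2.imwrite(f"pics/{n}.png",cv2.resize(c["image"][:,:,::-1],(800,600),interpolation=cv2.INTER_CUBIC))
s=read_state();print(s["time_s"],np.array(s["tcp_rot"]),s["opening"],s["force"])
E
```

```text
scene (np.float64(500.08232182632065), 254.75528798340196, 193.79305501616588, array([[ 0.514, -0.504,  0.694, -0.186],
       [-0.858, -0.298,  0.419, -0.372],
       [-0.004, -0.81 , -0.586,  0.683],
       [ 0.   ,  0.   ,  0.   ,  1.   ]]))
top (np.float64(386.25881959179634), 258.72173899081156, 189.2979581958125, array([[ 0.005, -0.992,  0.127,  0.454],
       [-1.   , -0.007, -0.016,  0.069],
       [ 0.017, -0.127, -0.992,  0.971],
       [ 0.   ,  0.   ,  0.   ,  1.   ]]))
0.1 [[ 0.932  0.362 -0.   ]
 [ 0.362 -0.932  0.002]
 [ 0.    -0.002 -1.   ]] 0.9990273118219704 [ 0.352 -0.251  0.441]
```

View pics/scene.png

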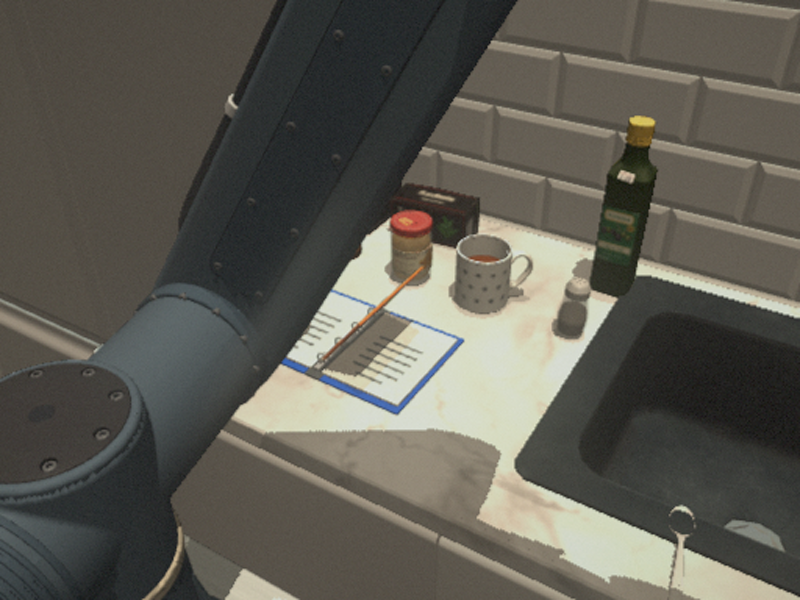

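View pics/top.png

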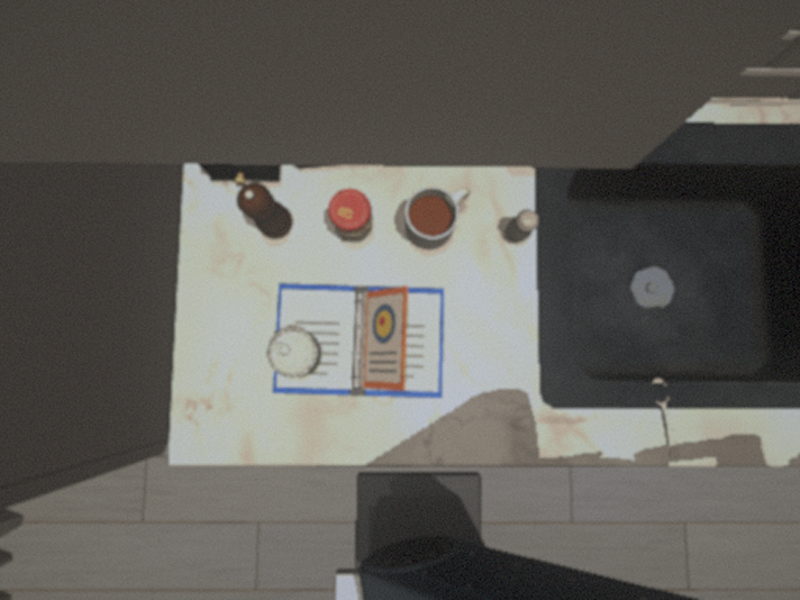

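The scene view shows the leaf, the jar and the mug, but the arm hides the tin. In the top view (800-px scale), the binder corners are near (279,284), (443,289), (441,396) and (274,390). The tin top is near (296,352), the leaf's free edge runs (406,288) to (404,389), and bare worktop lies to the left as far as x=170.

```bash
python3 - <<'E'
from h import *
np.set_printoptions(precision=3,suppress=True)
k=1/1.5625
C=cam(capture("top"));S=cam(capture("scene"))
for n,u,v,z in[("c1",279,284,.004),("c2",443,289,.004),("c3",441,396,.004),("c4",274,390,.004),("tintop",296,351,.066),("ringfar",360,287,.03),("ringnear",357,393,.03),("wall",172,350,0),("pepper",255,197,.17),("tablefront",250,465,0)]:
    print(n,atz(C,u*k,v*k,z))
print("leaf far edge",tri(C,(406*k,288*k),S,(424*k,268*k)))
st=read_state()
print(steps(st,[.45,-.02,.33]))
E
```

```text
c1 [0.595 0.256 0.004]
c2 [ 0.589 -0.009  0.004]
c3 [ 0.418 -0.005  0.004]
c4 [0.426 0.259 0.004]
tintop [0.485 0.216 0.066]
ringfar [0.587 0.124 0.03 ]
ringnear [0.423 0.126 0.03 ]
wall [0.488 0.423 0.   ]
pepper [0.69 0.26 0.17]
tablefront [0.31  0.293 0.   ]
leaf far edge (array([0.576, 0.051, 0.11 ]), np.float64(0.005044117443015721))
[ 1.374 -1.477 -0.275]
```

step_arm(
  steps=[
    [0.36,-0.31,-0.09,0,0,-0.37,0],
    [0.72,-0.62,-0.17,0,0,-0.75,0],
    [0.72,-0.62,-0.17,0,0,-0.75,0],
    [0.72,-0.62,-0.17,0,0,-0.75,0],
    [0.72,-0.62,-0.17,0,0,-0.75,0],
    [0.72,-0.62,-0.17,0,0,-0.75,0],
    [0.72,-0.62,-0.17,0,0,-0.75,0],
    [0.72,-0.62,-0.17,0,0,-0.75,0],
  ],
)

```text
time_s: 0.87
position: [0.3624, -0.3245, 0.2996]
tcp_rot: [[0.569, 0.822, 0.001], [0.822, -0.569, 0.003], [0.004, -0.001, -1.0]]
force: [-1.1, 1.0, -0.6]
opening: 0.528
grasp_force: 0.0
```

```bash
python3 - <<'E'
from h import *
st=read_state();print(st["time_s"],st["position"],np.degrees(np.arctan2(st["tcp_rot"][1][1],st["tcp_rot"][0][1])),steps(st,[.47,-.06,.3]))
E
```

```text
0.8667 [ 0.36239438 -0.32445911  0.29956971] -34.670968747240934 [ 0.929 -0.206  0.002]
```

step_arm(
  steps=[
    [0.46,-0.1,0,0,0,-0.37,0],
    [0.93,-0.21,0,0,0,-0.75,0],
    [0.93,-0.21,0,0,0,-0.75,0],
    [0.93,-0.21,0,0,0,-0.75,0],
    [0.93,-0.21,0,0,0,-0.75,0],
    [0.93,-0.21,0,0,0,-0.75,0],
    [0.93,-0.21,0,0,0,-0.75,0],
    [0.93,-0.21,0,0,0,-0.75,0],
  ],
)

```text
time_s: 1.53
position: [0.4701, -0.061, 0.2985]
tcp_rot: [[0.015, 1.0, 0.001], [1.0, -0.015, 0.003], [0.003, 0.001, -1.0]]
force: [0.2, -0.2, 0.4]
opening: 0.499
grasp_force: 0.0
```

```bash
python3 - <<'E'
from h import *
np.set_printoptions(precision=3,suppress=True)
st=read_state();c=capture("wrist");C=cam(c,st);print(C)
cv2.imwrite("pics/w1.png",c["image"][:,:,::-1])
print(st["position"],np.array(st["tcp_rot"]))
for p in[(.595,.256,.004),(.589,-.009,.004),(.485,.216,.066),(.576,.051,.11)]:print(proj(C,p))
E
```

```text
(np.float64(314.0733669273743), 250.02832479515413, 192.0525331096719, array([[ 1.   , -0.015, -0.005,  0.471],
       [-0.016, -0.954, -0.3  ,  0.022],
       [ 0.   ,  0.3  , -0.954,  0.435],
       [ 0.   ,  0.   ,  0.   ,  1.   ]]))
[ 0.47  -0.061  0.299] [[ 0.015  1.     0.001]
 [ 1.    -0.015  0.003]
 [ 0.003  0.001 -1.   ]]
[ 360.822 -134.487]
[338.536 116.23 ]
[ 261.646 -123.806]
[358.97   60.026]
```

View pics/w1.png

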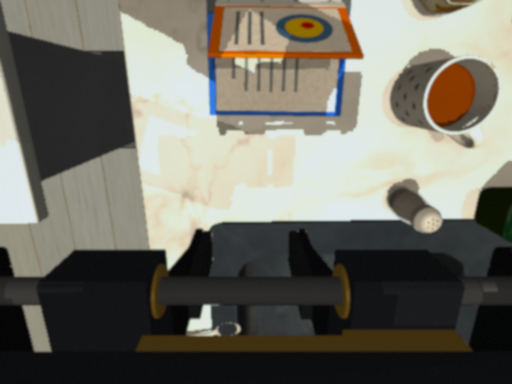

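The wrist view matches the prediction: the leaf's edge ends at about (362,55), against a predicted (359,60). I'm moving above the gap between the rings and the tin.

step_arm(
  steps=[
    [0.14,0.01,0,0,0,0,0],
    [0.28,0.02,0.03,0,0,0,0],
    [0.42,0.03,0.06,0,0,0,0],
    [0.55,0.04,0.1,0,0,0,0],
    [0.67,0.04,0.14,0,0,0,0],
    [0.72,0.04,0.17,0,0,0,0],
    [0.72,0.04,0.17,0,0,0,0],
  ],
)

```text
time_s: 2.17
position: [0.4845, 0.1508, 0.2456]
tcp_rot: [[0.019, 1.0, -0.004], [1.0, -0.019, -0.0], [-0.0, -0.004, -1.0]]
force: [0.2, -0.2, -0.2]
opening: 0.501
grasp_force: 0.0
```

```bash
python3 - <<'E'
from h import *
np.set_printoptions(precision=3,suppress=True)
st=read_state();c=capture("wrist");C=cam(c,st)
cv2.imwrite("pics/w2.png",c["image"][:,:,::-1])
print(st["position"],st["time_s"])
for p in[(.595,.256,.004),(.485,.216,.066),(.485,.216,.008),(.485,.1785,.066)]:print(proj(C,p))
E
```

```text
[0.484 0.151 0.246] 2.1667
[348.045  70.182]
[250.65  112.144]
[250.802 109.095]
[251.351 150.243]
```

View pics/w2.png

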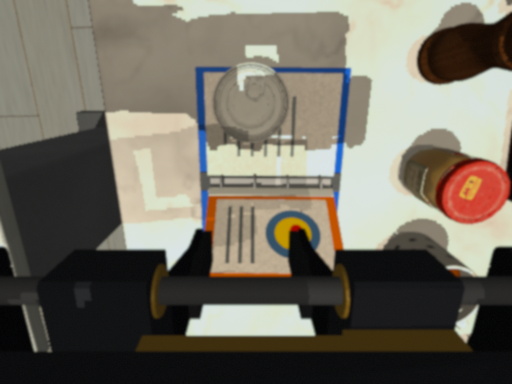

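```bash
python3 - <<'E'
from h import *
np.set_printoptions(precision=3,suppress=True)
st=read_state();c=capture("wrist");C=cam(c,st);T=cam(capture("top"))
print("tin",atz(C,251,100,.066),atz(C,251,139,.066),atz(C,251,63,.066),"tri",tri(C,(251,100),T,(296/1.5625,351/1.5625)))
print("rings",atz(C,208,182,.03),atz(C,336,182,.03),"edge",atz(C,197,68,.004),atz(C,350,68,.004))
E
```

```text
tin [0.486 0.226 0.066] [0.486 0.188 0.066] [0.487 0.259 0.066] tri (array([0.487, 0.224, 0.013]), np.float64(0.0007537380397510644))
rings [0.434 0.134 0.03 ] [0.584 0.131 0.03 ] edge [0.426 0.26  0.004] [0.598 0.256 0.004]
```

The tin's centre is at about (0.486, 0.222) and the ring line at y of about 0.13. I'm descending between them.

step_arm(
  steps=[
    [0.01,0.005,0.12,0,0,0,0],
    [0.027,0.005,0.25,0,0,0,0],
    [0.027,0.005,0.38,0,0,0,0],
    [0.027,0.005,0.5,0,0,0,0],
    [0.027,0.005,0.58,0,0,0,0],
    [0.027,0.005,0.64,0,0,0,0],
    [0.027,0.005,0.67,0,0,0,0],
    [0.027,0.005,0.67,0,0,0,0],
  ],
)

```text
time_s: 2.98
position: [0.4873, 0.1557, 0.0454]
tcp_rot: [[0.024, 1.0, -0.002], [1.0, -0.024, -0.0], [-0.001, -0.002, -1.0]]
force: [0.7, 0.1, 0.3]
opening: 0.5
grasp_force: 0.0
```

step_arm(
  steps=[
    [0.03,0,0,0,0,0,0],
    [0.05,0,0,0,0,0,0],
    [0.065,0,0,0,0,0,0],
    [0.08,0,0,0,0,0,0],
    [0.095,0,0,0,0,0,0],
    [0.11,0,0,0,0,0,0],
    [0.125,0,0,0,0,0,0],
    [0.14,0,0,0,0,0,0],
  ],
)

```text
time_s: 3.65
position: [0.4883, 0.1999, 0.0469]
tcp_rot: [[0.021, 1.0, 0.001], [1.0, -0.021, -0.0], [-0.0, 0.001, -1.0]]
force: [0.5, -2.5, 2.5]
opening: 0.5
grasp_force: 1.8
```

step_arm(
  steps=[
    [0.015,0,0,0,0,0,0],
    [0.03,0,0,0,0,0,0],
    [0.045,0,0,0,0,0,0],
    [0.06,0,0,0,0,0,0],
    [0.075,0,0,0,0,0,0],
    [0.09,0,0,0,0,0,0],
    [0.105,0,0,0,0,0,0],
    [0.12,0,0,0,0,0,0],
  ],
)

```text
time_s: 4.32
position: [0.4887, 0.2363, 0.0462]
tcp_rot: [[0.022, 1.0, -0.001], [1.0, -0.022, 0.0], [0.0, -0.001, -1.0]]
force: [-0.2, -1.5, -1.4]
opening: 0.501
grasp_force: 0.6
```

```bash
python3 - <<'E'
from h import *
st=read_state();print(st["position"],st["force"])
c=capture("wrist")
cv2.imwrite("pics/w3.png",c["image"][:,:,::-1])
E
```

```text
[0.48866334 0.23629303 0.04616135] [-0.17759308 -1.52726087 -1.43442791]
```

View pics/w3.png

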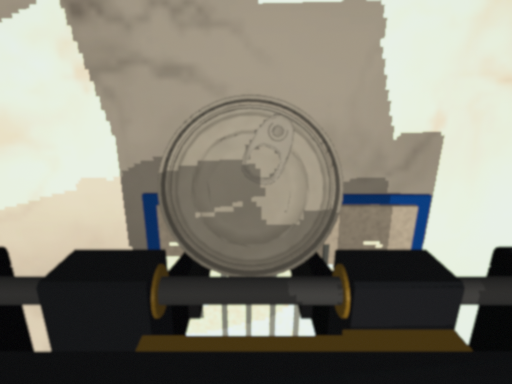

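The tin is cradled between the two fingers, centred at about (250,185), and is partly over the binder's left rim, which runs along row 198. I'm continuing the push.

step_arm(
  steps=[
    [0.015,0,0,0,0,0,0],
    [0.03,0,0,0,0,0,0],
    [0.045,0,0,0,0,0,0],
    [0.06,0,0,0,0,0,0],
    [0.075,0,0,0,0,0,0],
    [0.09,0,0,0,0,0,0],
    [0.105,0,0,0,0,0,0],
    [0.12,0,0,0,0,0,0],
  ],
)

```text
time_s: 5.03
position: [0.4898, 0.2719, 0.0466]
tcp_rot: [[0.022, 1.0, 0.0], [1.0, -0.022, -0.0], [-0.0, 0.0, -1.0]]
force: [0.1, -1.4, 0.1]
opening: 0.498
grasp_force: 1.0
```

step_arm(
  steps=[
    [0.015,0,0,0,0,0,0],
    [0.03,0,0,0,0,0,0],
    [0.042,0,0,0,0,0,0],
    [0.052,0,0,0,0,0,0],
    [0.06,0,0,0,0,0,0],
    [0.066,0,0,0,0,0,0],
    [0.066,0,0,0,0,0,0],
  ],
)

```text
time_s: 5.62
position: [0.4902, 0.2917, 0.0466]
tcp_rot: [[0.022, 1.0, 0.0], [1.0, -0.022, 0.0], [0.0, 0.0, -1.0]]
force: [0.3, 0.7, 0.7]
opening: 0.502
grasp_force: 0.4
```

step_arm(
  steps=[
    [-0.03,0,0,0,0,0,0],
    [-0.06,0,-0.1,0,0,0,0],
    [-0.12,0,-0.23,0,0,0,0],
    [-0.18,0,-0.36,0,0,0,0],
    [-0.24,0,-0.49,0,0,0,0],
    [-0.3,0,-0.6,0,0,0,0],
    [-0.3,0,-0.66,0,0,0,0],
    [-0.3,0,-0.66,0,0,0,0],
  ],
)

```text
time_s: 6.28
position: [0.4911, 0.2005, 0.2495]
tcp_rot: [[0.024, 1.0, 0.011], [1.0, -0.024, 0.002], [0.002, 0.011, -1.0]]
force: [0.7, 0.7, 0.1]
opening: 0.498
grasp_force: 0.0
```

```bash
python3 - <<'E'
from h import *
st=read_state();print(st["position"],st["force"])
c=capture("wrist");cv2.imwrite("pics/w4.png",c["image"][:,:,::-1])
C=cam(c,st)
for p in [(.426,.258,.004),(.597,.256,.004),(.488,.325,.058),(.507,.128,.03)]:print(proj(C,p))
E
```

```text
[0.49106302 0.20046673 0.2494776 ] [0.70875308 0.73627631 0.12331096]
[192.37883937 117.41579653]
[336.39754667 115.35547071]
[242.17611093  48.18958456]
[263.11759219 225.42949023]
```

View pics/w4.png

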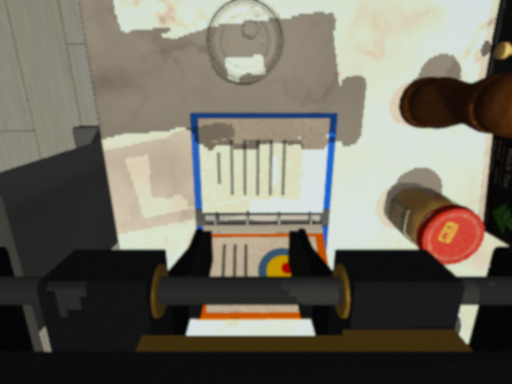

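The tin stands on bare worktop, centred at about (245,40), well clear of the binder edge at row 115. The binder hasn't moved. Next I go over to the right of the leaf.

step_arm(
  steps=[
    [-0.13,0.02,0,0,0,0,0],
    [-0.26,0.03,0,0,0,0,0],
    [-0.4,0.03,0,0,0,0,0],
    [-0.54,0.03,0,0,0,0,0],
    [-0.64,0.03,0,0,0,0,0],
    [-0.68,0.03,0,0,0,0,0],
    [-0.68,0.03,0,0,0,0,0],
  ],
)

```text
time_s: 6.92
position: [0.4921, -0.0048, 0.243]
tcp_rot: [[0.026, 1.0, -0.003], [1.0, -0.026, 0.001], [0.001, -0.003, -1.0]]
force: [-0.5, 0.5, 0.3]
opening: 0.502
grasp_force: 0.0
```

step_arm(
  steps=[
    [0,0,0.1,0,0,0,0],
    [0,0,0.2,0,0,0,0],
    [0,0,0.3,0,0,0,0],
    [0,0,0.4,0,0,0,0],
    [0,0,0.47,0,0,0,0],
    [0,0,0.47,0,0,0,0],
  ],
)

```text
time_s: 7.42
position: [0.4892, -0.0003, 0.0992]
tcp_rot: [[0.02, 1.0, -0.01], [1.0, -0.02, 0.003], [0.003, -0.01, -1.0]]
force: [0.3, 1.3, -0.0]
opening: 0.499
grasp_force: 0.0
```

```bash
python3 - <<'E'
from h import *
st=read_state();print(st["position"],st["force"],st["time_s"])
c=capture("wrist");cv2.imwrite("pics/w5.png",c["image"][:,:,::-1])
E
```

```text
[ 4.89195169e-01 -2.67763639e-04  9.92287911e-02] [ 0.31348022  1.30501616 -0.00988886] 7.4167
```

View pics/w5.png

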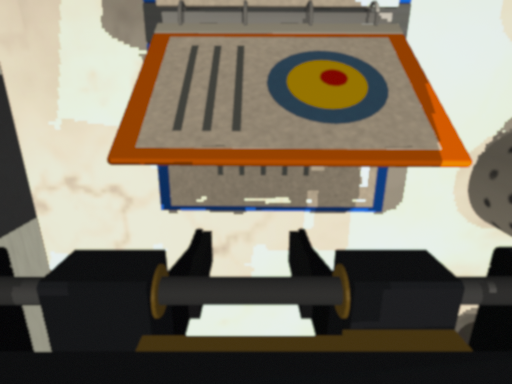

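The fingertips stand to the right of the leaf's free edge, which lies along row 157, and below its height. Now I push left, gently.

step_arm(
  steps=[
    [0.04,0,-0.01,0,0,0,0],
    [0.08,0,-0.02,0,0,0,0],
    [0.11,0,-0.03,0,0,0,0],
    [0.135,0,-0.03,0,0,0,0],
    [0.16,0,-0.03,0,0,0,0],
    [0.185,0,-0.03,0,0,0,0],
    [0.21,0,-0.03,0,0,0,0],
    [0.235,0,-0.03,0,0,0,0],
  ],
)

```text
time_s: 8.13
position: [0.4948, 0.0681, 0.113]
tcp_rot: [[0.022, 1.0, 0.001], [1.0, -0.022, -0.0], [-0.0, 0.001, -1.0]]
force: [0.3, -2.5, 2.3]
opening: 0.499
grasp_force: 1.3
```

step_arm(
  steps=[
    [0.025,0,0,0,0,0,0],
    [0.05,0,0,0,0,0,0],
    [0.075,0,0,0,0,0,0],
    [0.1,0,0,0,0,0,0],
    [0.125,0,0,0,0,0,0],
    [0.15,0,0,0,0,0,0],
    [0.175,0,0,0,0,0,0],
    [0.2,0,0,0,0,0,0],
  ],
)

```text
time_s: 8.8
position: [0.4952, 0.1283, 0.1122]
tcp_rot: [[0.022, 1.0, -0.001], [1.0, -0.022, -0.0], [-0.0, -0.001, -1.0]]
force: [0.5, -2.1, -0.3]
opening: 0.502
grasp_force: 1.0
```

```bash
python3 - <<'E'
from h import *
st=read_state();print(st["position"],st["force"],st["time_s"])
c=capture("wrist");cv2.imwrite("pics/w6.png",c["image"][:,:,::-1])
E
```

```text
[0.4952111  0.12830725 0.11224055] [ 0.54083699 -2.05159833 -0.27658449] 8.8
```

View pics/w6.png

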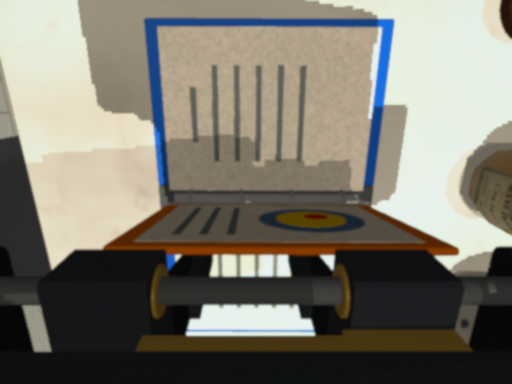

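The leaf is just about upright: its left face is foreshortened around rows 205–250, and the contact force is about 2 N. Now I follow the arc over and down.

step_arm(
  steps=[
    [0.022,0,0.004,0,0,0,0],
    [0.045,0,0.008,0,0,0,0],
    [0.067,0,0.014,0,0,0,0],
    [0.09,0,0.02,0,0,0,0],
    [0.112,0,0.03,0,0,0,0],
    [0.135,0,0.043,0,0,0,0],
    [0.155,0,0.056,0,0,0,0],
    [0.173,0,0.068,0,0,0,0],
  ],
)

```text
time_s: 9.52
position: [0.4968, 0.1803, 0.0917]
tcp_rot: [[0.022, 1.0, 0.0], [1.0, -0.022, 0.0], [0.0, 0.0, -1.0]]
force: [-0.2, -1.2, -0.4]
opening: 0.501
grasp_force: 0.7
```

step_arm(
  steps=[
    [0.018,0,0.02,0,0,0,0],
    [0.034,0,0.04,0,0,0,0],
    [0.05,0,0.06,0,0,0,0],
    [0.066,0,0.08,0,0,0,0],
    [0.072,0,0.095,0,0,0,0],
    [0.078,0,0.11,0,0,0,0],
    [0.083,0,0.12,0,0,0,0],
    [0.086,0,0.13,0,0,0,0],
  ],
)

```text
time_s: 10.18
position: [0.4972, 0.2055, 0.0528]
tcp_rot: [[0.022, 1.0, -0.0], [1.0, -0.022, 0.0], [0.0, -0.0, -1.0]]
force: [0.1, -1.0, 0.5]
opening: 0.496
grasp_force: 0.5
```

step_arm(
  steps=[
    [0.002,0,0.01,0,0,0,0],
    [0.004,0,0.02,0,0,0,0],
    [0.006,0,0.03,0,0,0,0],
    [0.008,0,0.037,0,0,0,0],
    [0.008,0,0.044,0,0,0,0],
    [0.008,0,0.05,0,0,0,0],
    [0.008,0,0.055,0,0,0,0],
    [0.008,0,0.055,0,0,0,0],
  ],
)

```text
time_s: 10.85
position: [0.4975, 0.2079, 0.0371]
tcp_rot: [[0.022, 1.0, 0.0], [1.0, -0.022, 0.0], [0.0, 0.0, -1.0]]
force: [-0.5, -0.5, 8.1]
opening: 0.502
grasp_force: 3.8
```

Pressed down: 8 N with the tip at about 12 mm. I'll press a little more, then lift straight up and check.

step_arm(
  steps=[
    [0,0,0.008,0,0,0,0],
    [0,0,0.008,0,0,0,0],
    [0,0,0.008,0,0,0,0],
  ],
)

```text
time_s: 11.1
position: [0.4976, 0.2079, 0.0357]
tcp_rot: [[0.022, 1.0, 0.001], [1.0, -0.022, 0.0], [0.0, 0.001, -1.0]]
force: [-2.1, -0.6, 12.9]
opening: 0.497
grasp_force: 6.3
```

step_arm(
  steps=[
    [0,0,-0.04,0,0,0,0],
    [0,0,-0.14,0,0,0,0],
    [0,0,-0.27,0,0,0,0],
    [0,0,-0.4,0,0,0,0],
    [0,0,-0.54,0,0,0,0],
    [0,0,-0.66,0,0,0,0],
    [0,0,-0.7,0,0,0,0],
    [0,0,-0.7,0,0,0,0],
  ],
)

```text
time_s: 11.77
position: [0.4996, 0.2084, 0.2487]
tcp_rot: [[0.022, 1.0, 0.01], [1.0, -0.022, 0.002], [0.002, 0.01, -1.0]]
force: [0.8, -0.1, 0.4]
opening: 0.499
grasp_force: 0.0
```

```bash
python3 - <<'E'
from h import *
st=read_state();print(st["position"],st["force"],st["time_s"])
c=capture("wrist");cv2.imwrite("pics/w7.png",c["image"][:,:,::-1])
C=cam(c,st)
for x in(.428,.580):
  for z in(.014,.028,.04):print(x,z,proj(C,(x,.126+.122,z)))
E
```

```text
[0.4996486  0.20839684 0.24868441] [ 0.78298181 -0.10105993  0.41725678] 11.7667
0.428 0.014 [186.74945945 133.73563707]
0.428 0.028 [184.47003023 135.27234088]
0.428 0.04 [182.37485045 136.68483079]
0.58 0.014 [316.59730333 130.66321433]
0.58 0.028 [319.21224122 132.08318972]
0.58 0.04 [321.61570613 133.3883301 ]
```

View pics/w7.png

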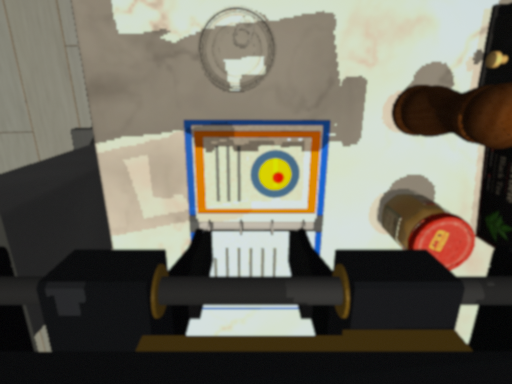

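The leaf lies flat on the left-hand page. Its free edge is about 128 px wide, from (195,132) to (323,132), as expected at 14 mm height. The tin stands upright and clear at (237,48).

```bash
python3 -c "
from rig import *
print(hand_in())"
```

```text
the job is handed in; nothing more can be done
None
```

The job is handed in: the tin stands upright on the bare worktop, and the orange leaf is turned over and pressed flat on the left-hand page. In the last picture the binder and bystanders looked undisturbed; hand-in returned no verdict.

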